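# Bring a carton of spares down from the ratchet lift to the packing station

### The arm

A 7-joint arm with a two-finger parallel gripper is mounted at the origin on the work surface. World frame = base frame: x ahead of the robot, y to its left, z up, the work surface at z = 0. Lengths are in m, angles in rad, forces in N, time in s.
With the tool pointing down it reaches from about 0.35 to 0.9 m from the base axis. Payload 7.2 kg.
Tool frame: the origin (TCP) lies between the finger pads; the fingertips stand 22 mm ahead of it and the grasp point (between the pads) lies 3 mm ahead of it (r.finger_overhang is the distance from the TCP to the fingertips, in m); z points along the fingers, y is the direction in which the jaws open and shut (so a half turn about z gives the same grasp; the last joint's range is limited). The gripper opens to 88 mm and grips with 3 to 60 N. Pads are 20 mm wide; open, the fingers measure 115 mm over their backs; the gripper's body (75 mm by 178 mm) begins 61 mm behind the grasp point.
Start: joints at [1.202, 0.411, -0.013, 1.596, 0.006, 1.134, -0.082], TCP at [0.185, -0.597, 0.245] pointing down, gripper open.
Joint ranges: [-2.95, 2.95], [-0.29, 1.99], [-1.47, 1.44], [0.14, 2.54], [-1.03, 4.17], [0.13, 1.85], [-2.86, 2.86]. Speed limits (rad/s): [2.39, 2.39, 3.01, 3.01, 3.14, 3.14, 3.14].

### API

Orientations are given as a 3x3 rotation matrix whose columns are the frame's x, y, z axes.
In Python, from plant import telemetry, viewer, order, r gives the robot as it stands. The module is installed in compiled form; this text tells all that it offers.
- The arm moves only by the tool step_arm, never from a script. Its argument "targets" is a list of rows, each a list of 5 numbers: the shift along the tool's x, y, z in cm, then the turn about the tool's z in rad, then the finger opening in cm, from 0 to 8.78. In form: [[tx, ty, tz, yaw, jaw], ...]. A call has 1 to 12 rows; each row is the pose to reach, as a shift and turn from the pose commanded when the call began, along the tool's axes at that moment; what a row does not reach only later rows make up. A row lasts 1/8 s, in which the tool goes at most 62.5 mm and 10.7 degrees, less where a joint would pass 70% of its speed; a pose out of reach is approached as far as the arm can. A call with a gripper value outside its range is refused whole. The fingers move at their own pace and stop on an object; "squeeze" is the grip in N (left out, the last holds). Time passes only in rows, so rows that repeat a pose let the fingers close. It gives the time, the measured TCP pose, the force and the opening at its end, in the units of the state.
- telemetry.state(): the state, without advancing time (a new reading comes with each control period).
- viewer.grab_frame(name): name is "scene" or "side" or "wrist"; returns a dict with "pixels" (400x640x3 uint8, blue, green, red), "mtx" (3x3 intrinsics, pixels), "rvec" (rotation vector, rad) and "tvec" (3), from world to camera coordinates, as OpenCV has them; the wrist camera has in their place "mount" (4x4, takes a point from camera to tool coordinates, whose origin is the TCP and whose axes are the flange's). Camera axes: x right, y down, z forward; pixel columns grow to the right and rows downward; lengths in m; the calibration is good to about 2 mm. A picture is of the moment at which its call begins: read the wrist's pose just before it. There is no depth.
- order.job_done(): hands the job in, once; it reports no verdict.
The state is a dict: "t": time; "joint_pos": joint angles; "qvel": joint speeds; "effort": joint torques, N m; "eef_pos": TCP position; "ee_rot": TCP orientation; "force": force on the tool from outside, world axes, zero at the start; "wrist_torque": the same for the moment, N m; "grip_width": finger opening in m.
Only numpy, scipy, OpenCV 4.12 (cv2) and the standard library are available. Lean on these libraries where they do the work, as an engineer would, in place of code of your own. Each camera call takes 0.05 s, during which the arm holds its last target.

### The job

Take the release rod from its mat and flick its steel end up under the tail of the lift's ratchet pawl until the pawl falls over and stays off the rack (use the rod: never touch the pawl with the hand), then lay the rod back on its mat. Next take the carrier's handle post, lower the loaded platform gently right down to its stop, and push the carrier along the rail until it clicks into the packing station between the two tabs. Leave the other things on the bench where they are and let go of everything.

Things in the scene. Friction and masses are not known exactly. Their poses are not given: they have to be found in the camera images.
- stand: Fixed stand of lift and rail, yaw ±0.15. Origin on the bench under the platform's middle; z up, -x its front (to the robot), +y to mast and pawl, -y along the rail. Mm: base x ±75, y -305..145; rack x 6..36, y 70..94; mast x 42..72, y 87..115, 300 high; pawl bracket x -62..-46, y 76..100, 241 high; rail y -300..-68, top z 45. Pawl pivot: x -34, y 88, z 225, parallel to x.
- pivot (a joint): Pawl angle, rad. 0 = engaged: tail level towards the stand's +y, arm hanging 60 mm down with its pin under a rack tooth, so the platform cannot go down more than 16 mm. Grows as the tail swings up; stop at 2.1. It turns easily and is tail-heavy: let go below 1.72 it falls back to 0, beyond that it falls over to the stop and stays.
- pawl: Steel pawl, 80 g, behind the bracket. Origin on its pivot; axes as the stand's when engaged; turns about x. Mm: tail bar 10 wide (x) and 10 high, from the pivot to y 57, then a round weight 22 across, 14 thick, centred at y 64; arm 14 wide down to z -65. A rod parallel to x can come under the tail from the front; in its swing its end must stay within 35 mm behind the tail (rack).
- pawl_tail (a point): Middle of the tail bar, 36 mm out from the pivot: the place to lift from below with the rod (the bar's underside is 5 mm below).
- rod: Release rod, 160 g, lying on the mat: black square handle 100 x 22 x 22 mm and, along +x, a steel rod 9 mm in diameter. Origin: underside of the handle at its middle; z up. The rod's axis is 11 mm above it; handle x -50..50, steel x 50..190 mm; balance point about x = 15 mm.
- rod_tip (a point): Rounded end of the steel rod, on its axis, 190 mm from the rod's origin.
- mat: Brown cork mat fixed on the bench, 300 (x) x 130 (y) x 3 mm, origin under its centre: the rod's place.
- platform (a joint): Height of the lift platform above its bottom stop, m (0 = right down; starts at about 0.09 to 0.105; top 0.12). It stays at whatever height it is left: 4 to 8 N pushes it down with the pawl thrown off, about 20 N to raise it.
- carrier (a joint): Travel of the carrier along the rail to the stand's -y, m: 0 = home on the platform, 0.200 = in the detent of the packing station, 0.24 = end stop. 2 to 3 N pushes it, 5 to 10 N at the detent, where a spring roller clicks between two ridges under it and holds it to 1 mm. A guard at the platform's edge lets it leave (beyond 0.01) only with the platform right down.
- post_grip (a point): Grip point of the carrier's steel handle post, 14 x 14 mm, upright, sides along the stand's x and y, 16 mm below its top. In the stand's frame: x -40 mm, y -30 mm - carrier, z 143 mm + platform. The carrier is a black plate 104 x 110 x 10 mm with a cardboard carton fixed on it; the carton's top is 39 mm below this point, its side 8 mm behind the post.
- station (a point): Packing station: point on the rail's middle line at rail height, at the detent, marked by two upright steel tabs beside the rail (tops at z 75 mm); the carrier's centre belongs here.
- carton_a: bystander: closed cardboard carton 100 x 70 x 50 mm, loose; origin under its centre
- bearing: bystander: steel bearing ring, 62 mm across, 16 mm high, lying flat; origin under its centre
- tape: bystander: brown roll of tape, 100 mm across, 48 mm high; origin under its centre
- can: bystander: can 60 mm across, 140 mm high, standing; origin under its centre
- wrench: bystander: steel wrench lying on the bench
- bin: bystander: grey open bin 170 x 110 x 75 mm with small parts; origin under its centre

How it is judged:
On the way, in this order (a step that is already met when the one before it is completed fails the run):
1. the pawl has been thrown over with the rod and stays there, the platform still up (value of joint pivot above 1.8 rad and value of joint platform above 0.06 m), for 0.2 s.
2. the rod lies on its mat again, released (value of joint pivot above 1.8 rad and x of rod in the frame of mat between -0.15 and 0.15 m and y of rod in the frame of mat between -0.065 and 0.065 m and height (world z) of rod below 0.03 m and contact force between rod and mat above 0.3 N and contact force between rod and the fingers below 0.1 N), for 0.2 s.
3. the platform is right down, the carrier still on it (value of joint pivot above 1.8 rad and value of joint platform below 0.004 m and value of joint carrier below 0.06 m), for 0.05 s.
At the end, for the whole second after the job is handed in: The pawl is thrown over (above 1.8 rad), the platform is right down (within 4 mm of its stop), the carrier sits in the packing station's detent (within 5 mm), the rod lies at rest on its mat with its handle's middle over the mat (all of step 2 and value of joint platform below 0.004 m and value of joint carrier between 0.195 and 0.205 m and linear speed of rod below 0.02 m/s and velocity of joint carrier below 0.01 m/s); the robot touches nothing.
It fails at once if the hand or arm touches the pawl (contact force between any of the fingers, the arm and pawl above 1 N).
It fails at once if the platform is dropped or slammed down (faster than 0.4 m/s) (velocity of joint platform below -0.4 m/s).
It fails at once if another thing on the bench is moved by more than 30 mm (distance of any of carton_a, bearing, tape, can, wrench, bin from where it was at the start of the episode above 0.03 m).
It also fails if it takes over 67 s, if anything falls off the work surface, if the arm or the gripper's body presses on something with over 40 N, if the wrist force passes 120 N, or if a joint passes its speed limit or range.

## Working session

There is one attempt and no reset: what is moved stays moved. The work goes in short steps, Python scripts to look and compute and a tool call to move; the robot and the scene stay as the last step left them, time stands still between calls to the robot, and variables do not carry over. Pictures are saved under pics/ and viewed, and the job is handed in when it is done.

Besides the shell and the picture viewer there is one more tool, called as name(argument=value, ...) on one line, values as JSON. step_arm: Moves the arm, as the interface text tells. Its arguments: {"type":"object","properties":{"targets":{"type":"array"},"squeeze":{"type":"number"}},"required":["targets"]}

```bash
mkdir -p pics; ls
cat > h.py <<'E'
import numpy as np, cv2
from plant import telemetry, viewer, order, r
def cam(n):
    s=telemetry.state(); f=viewer.grab_frame(n)
    K=np.array(f["mtx"])
    if n=="wrist":
        M=np.array(f["mount"]); T=np.eye(4); T[:3,:3]=s["ee_rot"]; T[:3,3]=s["eef_pos"]
        W=T@M; R=W[:3,:3].T; t=-R@W[:3,3]
    else:
        R=cv2.Rodrigues(np.array(f["rvec"],float))[0]; t=np.array(f["tvec"],float).ravel()
    return f["pixels"],K,R,t
def ray(K,R,t,u,v):
    d=R.T@np.linalg.inv(K)@np.array([u,v,1.]); return -R.T@t,d/np.linalg.norm(d)
def onz(c,u,v,z):
    o,d=ray(*c[1:],u,v); return o+d*(z-o[2])/d[2]
def proj(c,p):
    q=c[1]@(c[2]@np.array(p,float)+c[3]); return q[:2]/q[2]
def tri(c1,p1,c2,p2):
    A=[];b=[]
    for c,p in((c1,p1),(c2,p2)):
        o,d=ray(*c[1:],*p); P=np.eye(3)-np.outer(d,d); A.append(P);b.append(P@o)
    return np.linalg.lstsq(np.vstack(A),np.hstack(b),rcond=None)[0]
E
python3 - <<'E'
from h import *
import pickle
s=telemetry.state(); print(s); print(r.finger_overhang)
for n in("scene","side","wrist"):
    c=cam(n); cv2.imwrite(f"pics/{n}0.png",c[0]); pickle.dump(c,open(f"{n}0.pkl","wb")); print(n,-c[2].T@c[3])
E
```

```text
pics
{'t': 0.0, 'joint_pos': array([ 1.20180434,  0.41189138, -0.01269396,  1.59704602,  0.00560435,
        1.13429987, -0.08220758]), 'qvel': array([ 9.41861644e-04, -1.89885377e-03,  1.70042032e-03,  3.16573460e-04,
       -1.02969628e-03,  1.23674851e-03,  1.33718894e-05]), 'effort': array([-2.78659229e-06, -5.87957704e+01,  6.41414970e-01, -2.91078472e+01,
       -5.38017601e-02,  1.82962086e-02,  1.52759994e-04]), 'eef_pos': array([ 0.18498254, -0.59650105,  0.24381365]), 'ee_rot': array([[ 9.55101406e-01,  2.96278501e-01, -5.95014607e-04],
       [ 2.96279072e-01, -9.55100244e-01,  1.49496276e-03],
       [-1.25373272e-04, -1.60413141e-03, -9.99998706e-01]]), 'force': array([-0.1506685 ,  0.07494824, -1.06969265]), 'wrist_torque': array([-0.01964871, -0.05140885,  0.03000798]), 'grip_width': 0.0879750048546929}
0.022
scene [ 1.01528341 -0.69907728  0.87083259]
side [-0.09069171  0.75115118  0.98678435]
wrist [ 0.26145351 -0.57265712  0.38466964]
```

View pics/scene0.png

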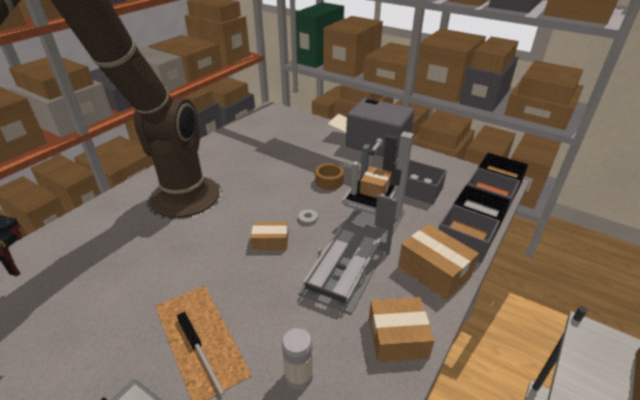

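View pics/side0.png

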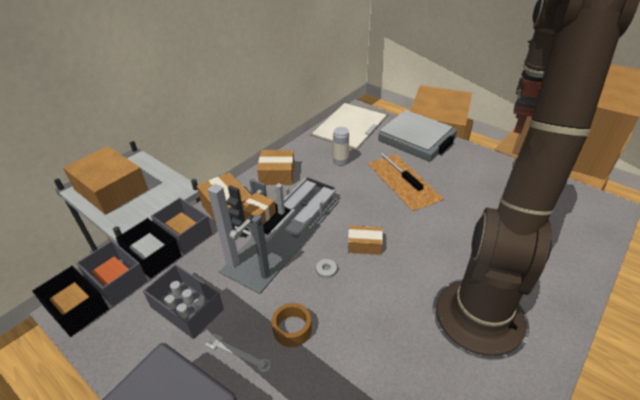

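View pics/wrist0.png

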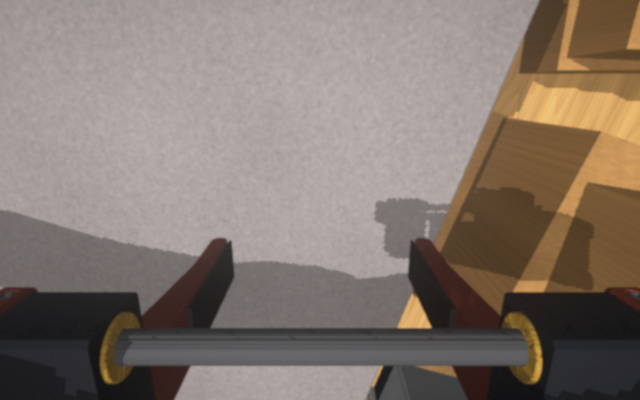

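The scene view shows the mat at about (202,342), with the rod handle at (189,330) and its tip near (220,392). The stand sits around (360,230), and the can is at (297,355). In the side view the mat is at (405,180) and the lift at (250,230). Next I'll zoom in.

Run:
```python
from h import *
import pickle
a=pickle.load(open("scene0.pkl","rb"));b=pickle.load(open("side0.pkl","rb"))
cv2.imwrite("pics/z1.png",cv2.resize(a[0][90:310,290:450],None,fx=3.5*0.78,fy=3.5*.78,interpolation=cv2.INTER_CUBIC))
cv2.imwrite("pics/z2.png",cv2.resize(b[0][160:300,190:350],None,fx=4.2,fy=4.2,interpolation=cv2.INTER_CUBIC))
cv2.imwrite("pics/z3.png",cv2.resize(a[0][280:400,150:310],None,fx=4.2,fy=4.2,interpolation=cv2.INTER_CUBIC))
```

```text
(no output)
```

View pics/z1.png

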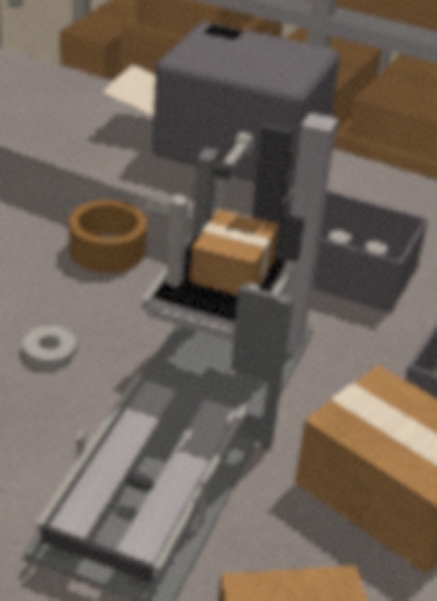

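View pics/z2.png

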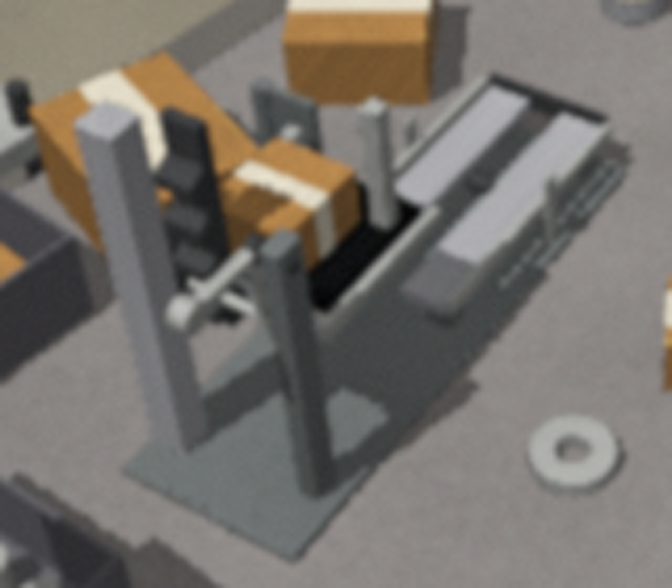

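View pics/z3.png

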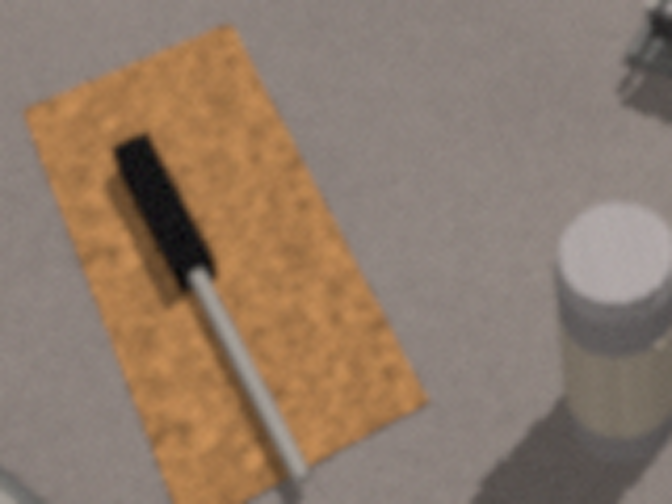

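```bash
cat > fit.py <<'E'
from h import *
import pickle
from scipy.optimize import least_squares
a=pickle.load(open("scene0.pkl","rb"));b=pickle.load(open("side0.pkl","rb"))
A=lambda x,y:(290+x/2.73,90+y/2.73)
B=lambda x,y:(190+x/4.2,160+y/4.2)
C=lambda x,y:(150+x/4.2,280+y/4.2)
obs=[(a,A(207,157),(-54,88,241)),(b,B(280,240),(-54,88,241)),(a,A(318,122),(57,101,300)),(b,B(110,120),(57,101,300))]
def f(p):
    th=p[2];R=np.array([[np.cos(th),-np.sin(th),0],[np.sin(th),np.cos(th),0],[0,0,1]])
    return np.hstack([proj(c,R@(np.array(q)/1000)+[p[0],p[1],0])-u for c,u,q in obs])
s=least_squares(f,[.6,0,0]);print(s.x,np.round(s.fun,1))
p=s.x;R=np.array([[np.cos(p[2]),-np.sin(p[2]),0],[np.sin(p[2]),np.cos(p[2]),0],[0,0,1]])
W=lambda q:R@(np.array(q)/1000)+[p[0],p[1],0]
for q in [(75,145,0),(-75,145,0)]: print(q,proj(b,W(q)))
print("seen",B(127,468),B(293,558))
for (u,v) in [A(180,200)]:
    P=tri(a,(u,v),b,B(374,105)); print("post top",P,"stand",R.T@(P-[p[0],p[1],0])*1000)
P=tri(a,A(240,150),b,B(180,308));print("weight",R.T@(P-[p[0],p[1],0])*1000)
for n,(u,v),z in [("mat1",C(25,108),.003),("mat2",C(235,25),.003),("mat3",C(428,402),.003),("hfar",C(133,143),.025),("htop",C(165,207),.025),("tip",C(298,473),.014)]:
    print(n,onz(a,u,v,z))
E
python3 fit.py
python3 - <<'E'
from h import *
import pickle
b=pickle.load(open("side0.pkl","rb"))
cv2.imwrite("pics/z4.png",cv2.resize(b[0][120:220,330:460],None,fx=5,fy=5,interpolation=cv2.INTER_CUBIC))
E
```

```text
[0.60054988 0.18098791 0.15207679] [-0.5 -1.   0.2 -0.3  0.  -0.2 -0.6 -0.7]
(75, 145, 0) [219.22343063 272.76157952]
(-75, 145, 0) [260.54844487 293.96574038]
seen (220.23809523809524, 271.42857142857144) (259.76190476190476, 292.8571428571429)
post top [0.56520247 0.14624072 0.25538288] stand [-40.20334927 -28.99134255 255.38288127]
weight [-29.44412203 149.09401153 221.84290737]
mat1 [ 0.29264692 -0.35886572  0.003     ]
mat2 [ 0.35015953 -0.24314363  0.003     ]
mat3 [ 0.61782905 -0.36845974  0.003     ]
hfar [ 0.38248128 -0.34973147  0.025     ]
htop [ 0.43033151 -0.36963686  0.025     ]
tip [ 0.59405082 -0.43662326  0.014     ]
```

View pics/z4.png

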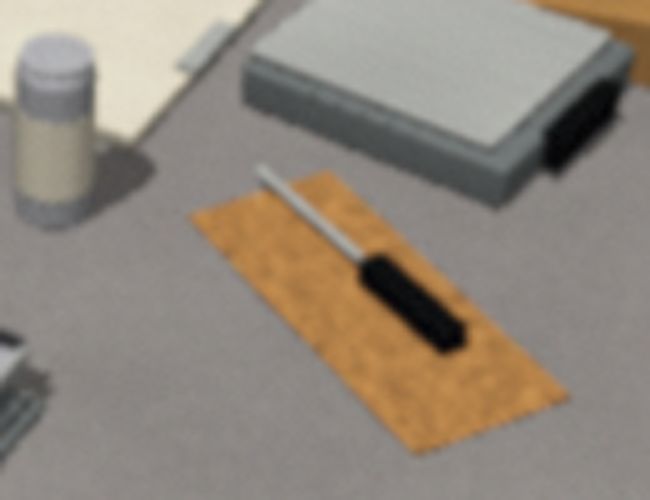

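step_arm(targets=[[29.9, -14.7, 9, 0.69, 8.5], [29.9, -14.7, 9, 0.69, 8.5], [29.9, -14.7, 9, 0.69, 8.5], [29.9, -14.7, 9, 0.69, 8.5], [29.9, -14.7, 9, 0.69, 8.5], [29.9, -14.7, 9, 0.69, 8.5], [29.9, -14.7, 9, 0.69, 8.5], [29.9, -14.7, 9, 0.69, 8.5]])

```text
t: 1.15
eef_pos: [0.4265, -0.3686, 0.1546]
ee_rot: [[0.925, -0.38, -0.001], [-0.38, -0.925, -0.0], [-0.001, 0.001, -1.0]]
force: [-0.5, -1.2, 0.0]
grip_width: 0.0849
```

Run:
```python
from h import *
import pickle
c=cam("wrist"); s=telemetry.state(); print(s["eef_pos"],s["ee_rot"],s["t"]); pickle.dump(c,open("w1.pkl","wb")); cv2.imwrite("pics/w1.png",c[0])
a=pickle.load(open("scene0.pkl","rb"));b=pickle.load(open("side0.pkl","rb"))
print("can",onz(b,330+58/5,120+60/5,.14),"dev",onz(b,330+500/5,120+150/5,.05))
```

```text
[ 0.42617655 -0.36917594  0.15480682] [[ 9.24544968e-01 -3.81072714e-01 -4.35336148e-04]
 [-3.81072940e-01 -9.24544702e-01 -7.12813839e-04]
 [-1.30853825e-04  8.24923273e-04 -9.99999651e-01]] 1.2
can [ 0.69569879 -0.30900736  0.14      ] dev [ 0.44189601 -0.52714821  0.05      ]
```

View pics/w1.png

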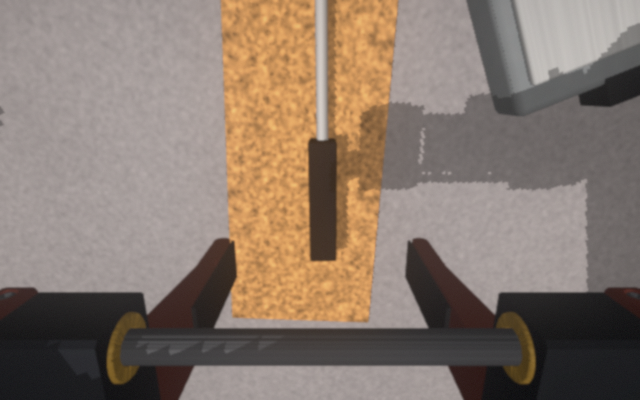

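The wrist view shows the handle from (322,140) to (323,260), well centred between the fingers.

Run:
```python
from h import *
import pickle
c=pickle.load(open("w1.pkl","rb"))
T=telemetry.state();Rt=T["ee_rot"]
f=onz(c,322.5,140,.025);r_=onz(c,322.5,260,.025)
print(f,r_,np.linalg.norm(f-r_),np.arctan2(*(f-r_)[[1,0]]))
d=(f-r_)/np.linalg.norm(f-r_);g=(f+r_)/2+.012*d;print("grasp",g)
tcp=np.array([g[0],g[1],.014+.003]);print(Rt.T@(tcp-T["eef_pos"])*100)
for u,v in[(234,317),(369,321)]:print(onz(c,u,v,.003))
print(onz(c,320,5,.014))
```

```text
[ 0.46731051 -0.38671394  0.025     ] [ 0.37524302 -0.349025    0.025     ] 0.09948305757589965 -0.38855098895173174
grasp [ 0.43238228 -0.37241564  0.025     ]
[ 0.69900667  0.05167369 13.7806384 ]
[ 0.34185271 -0.24470392  0.003     ]
[ 0.28885264 -0.36171431  0.003     ]
[ 0.55436128 -0.42051421  0.014     ]
```

step_arm(targets=[[0.7, 0.05, 6, 0, 8.0], [0.7, 0.05, 11, 0, 6.0], [0.7, 0.05, 12.6, 0, 5.0], [0.7, 0.05, 12.6, 0, 5.0], [0.7, 0.05, 12.6, 0, 1.5], [0.7, 0.05, 12.6, 0, 1.5], [0.7, 0.05, 12.6, 0, 1.5], [0.7, 0.05, 12.6, 0, 1.5], [0.7, 0.05, 12.6, 0, 1.5], [0.7, 0.05, 12.6, 0, 1.5]], squeeze=45)

```text
t: 2.45
eef_pos: [0.4339, -0.3715, 0.0297]
ee_rot: [[0.925, -0.379, 0.001], [-0.379, -0.925, -0.001], [0.001, 0.001, -1.0]]
force: [-1.7, 0.1, 7.8]
grip_width: 0.0217
```

step_arm(targets=[[0, 0, -3, 0, 1.5], [0, 0, -8, 0, 1.5], [0, 0, -14, 0, 1.5], [0, 0, -19, 0, 1.5], [0, 0, -19, 0, 1.5]])

```text
t: 3.08
eef_pos: [0.4351, -0.3723, 0.223]
ee_rot: [[0.925, -0.38, 0.006], [-0.38, -0.925, -0.005], [0.008, 0.002, -1.0]]
force: [0.7, -0.1, -1.9]
grip_width: 0.022
```

Run:
```python
from h import *
c=cam("wrist"); s=telemetry.state(); print(s["eef_pos"],s["force"],s["t"]);cv2.imwrite("pics/w2.png",c[0])
```

```text
[ 0.43402244 -0.37139543  0.22029398] [-0.60810227 -0.43115558 -2.20936519] 3.125
```

View pics/w2.png

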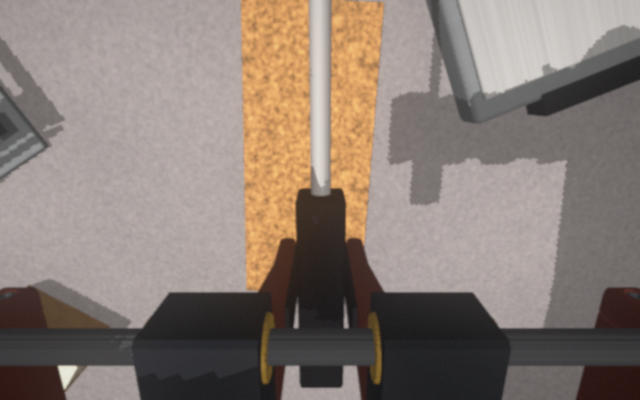

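The rod is gripped straight. I'll carry it to the front of the pawl.

step_arm(targets=[[-2.5, -4, 0, -0.1, 1.5], [-5.5, -8.5, 0, -0.2, 1.5], [-8.5, -13, 0, -0.3, 1.5], [-11.5, -17.5, 0, -0.4, 1.5], [-14.5, -22, 0, -0.54, 1.5], [-17.5, -26.5, 0, -0.54, 1.5], [-20.5, -31, 0, -0.54, 1.5], [-23.5, -35.5, 0, -0.54, 1.5], [-26.5, -40, 0, -0.54, 1.5], [-29.5, -44.5, 0, -0.54, 1.5], [-32.5, -49, 0, -0.54, 1.5], [-35.8, -53.7, 0, -0.54, 1.5]])

```text
t: 4.62
eef_pos: [0.3047, 0.2623, 0.2173]
ee_rot: [[0.989, 0.15, -0.002], [0.15, -0.989, -0.001], [-0.002, 0.001, -1.0]]
force: [1.2, -0.8, -2.0]
grip_width: 0.0218
```

step_arm(targets=[[0, 0, 0, 0, 1.5], [0, 0, 0, 0, 1.5]])

```text
t: 4.88
eef_pos: [0.3053, 0.2605, 0.2173]
ee_rot: [[0.989, 0.151, -0.003], [0.151, -0.989, -0.002], [-0.003, 0.001, -1.0]]
force: [0.2, -1.1, -2.7]
grip_width: 0.0219
```

Run:
```python
from h import *
import pickle
s=telemetry.state(); print(s["eef_pos"],s["ee_rot"],s["joint_pos"],s["t"])
for n in("scene","side","wrist"):
    c=cam(n); cv2.imwrite(f"pics/{n}3.png",c[0]); pickle.dump(c,open(f"{n}3.pkl","wb"))
    if n=="scene":cv2.imwrite("pics/z5.png",cv2.resize(c[0][90:230,290:450],None,fx=4.2,fy=4.2,interpolation=cv2.INTER_CUBIC))
    if n=="side":cv2.imwrite("pics/z6.png",cv2.resize(c[0][160:300,190:350],None,fx=4.2,fy=4.2,interpolation=cv2.INTER_CUBIC))
```

```text
[0.30527766 0.26049383 0.21730125] [[ 0.98854204  0.15092124 -0.00272306]
 [ 0.15091676 -0.98854487 -0.00178382]
 [-0.00296108  0.00135243 -0.9999947 ]] [-0.14535422  0.11372985 -0.71735032  2.09452475  0.08970741  0.96622999
 -2.33010897] 4.875
```

View pics/z5.png

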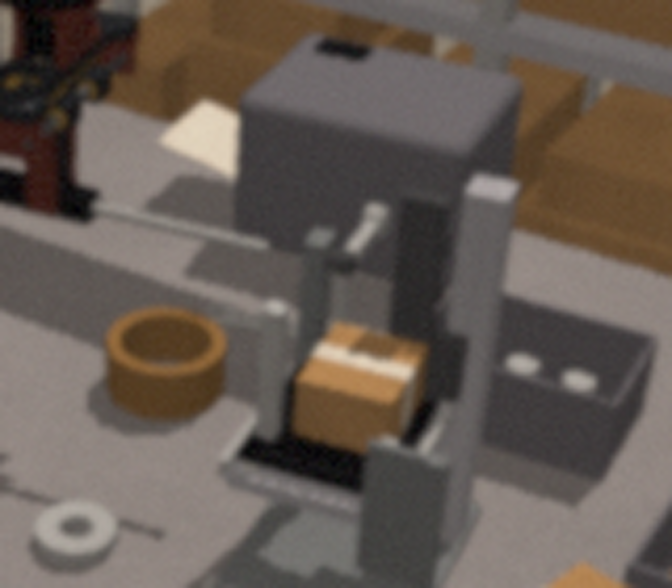

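View pics/z6.png

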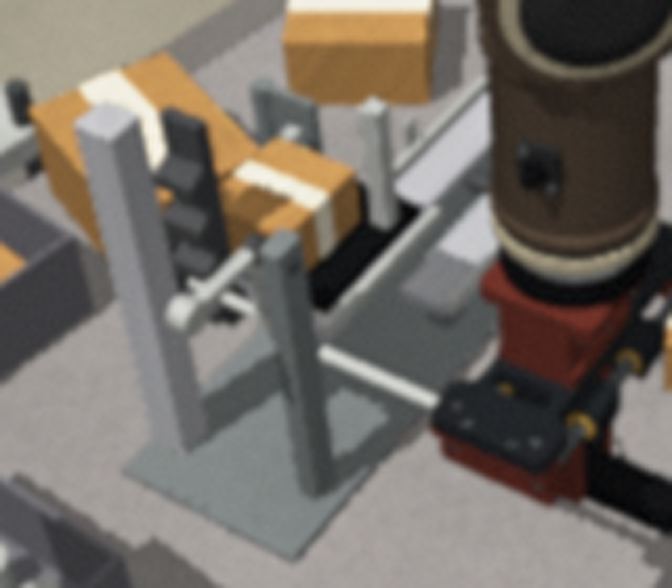

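View pics/wrist3.png

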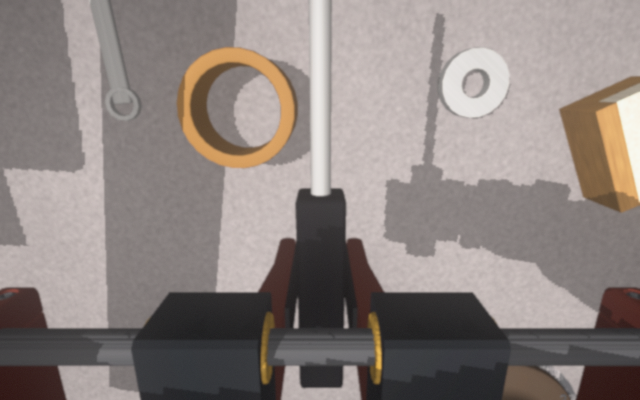

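Run:
```python
from h import *
import pickle
a=pickle.load(open("scene3.pkl","rb"));b=pickle.load(open("side3.pkl","rb"))
T=telemetry.state();X=T["ee_rot"][:,0]
for L in(.06,.15,.177):
    P=T["eef_pos"]+L*X-[0,0,.0157]; pa=proj(a,P);pb=proj(b,P);print(L,P,(pa-[290,90])*4.2,(pb-[190,160])*4.2)
w=lambda q:np.array([[.98846,-.15149,0],[.15149,.98846,0],[0,0,1]])@(np.array(q)/1000)+[.60055,.18099,0]
tip=w((-12,124,205));print("tail",w((-34,124,220)),(proj(a,w((-34,124,225)))-[290,90])*4.2,(proj(b,w((-34,124,225)))-[190,160])*4.2)
print("need at insert, TCP:",w((-189,124,221)), T["ee_rot"].T@(w((-189,124,221))-T["eef_pos"])*100)
```

```text
0.06 [0.36557435 0.26893953 0.20232294] [120.82519428 212.51284595] [485.97072415 424.85719479]
0.15 [0.45458279 0.28226208 0.20223894] [232.37114982 239.24106369] [356.0981007  365.61606836]
0.177 [0.48128533 0.28625884 0.20221374] [266.82843353 247.49758701] [318.81515946 348.60953244]
tail [0.5481576  0.29840838 0.22      ] [359.25383211 239.57067624] [220.85029428 282.92557721]
need at insert, TCP: [0.3949463  0.27492743 0.221     ] [ 8.99319477 -0.1570905  -0.30066423]
```

step_arm(targets=[[3, -0.1, 0, 0, 1.5], [6, -0.15, 0, 0, 1.5], [9, -0.15, 0, 0, 1.5], [9, -0.15, 0, 0, 1.5], [9, -0.15, 0, 0, 1.5]])

```text
t: 5.65
eef_pos: [0.3942, 0.2757, 0.2183]
ee_rot: [[0.989, 0.149, -0.001], [0.149, -0.989, -0.001], [-0.001, 0.001, -1.0]]
force: [-0.6, 0.2, -1.6]
grip_width: 0.0213
```

Run:
```python
from h import *
s=telemetry.state(); print(s["eef_pos"],s["force"],s["t"])
for n in("scene","side"):
    c=cam(n)
    if n=="scene":cv2.imwrite("pics/z7.png",cv2.resize(c[0][120:200,340:440],None,fx=6,fy=6,interpolation=cv2.INTER_CUBIC))
    if n=="side":cv2.imwrite("pics/z8.png",cv2.resize(c[0][190:290,200:300],None,fx=6,fy=6,interpolation=cv2.INTER_CUBIC))
```

```text
[0.39421951 0.27571952 0.21830882] [-0.60178047  0.16322983 -1.62848712] 5.65
```

View pics/z7.png

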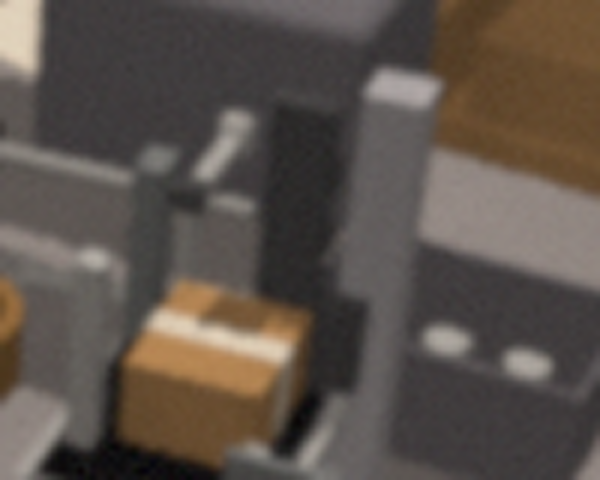

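View pics/z8.png

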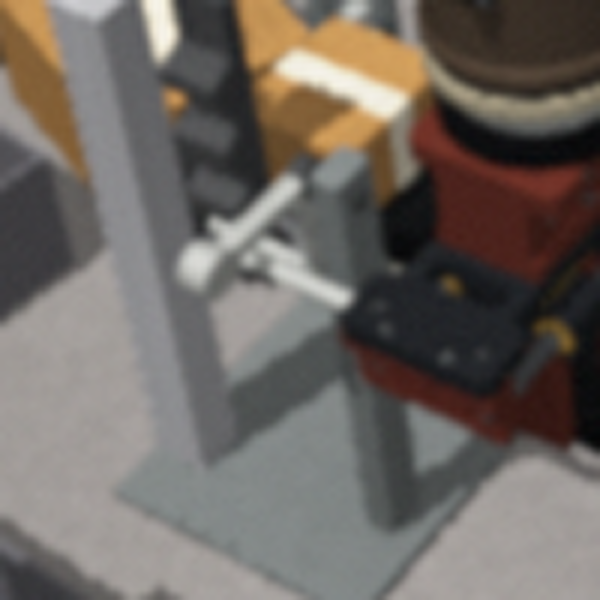

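The rod passes under the tail bar, with its tip just beyond at side zoom (215,222). Now I'll swing the arc.

step_arm(targets=[[0, 0, -1.35, 0, 1.5], [0, -0.12, -2.45, 0, 1.5], [0, 0.1, -3.55, 0, 1.5], [0, 0.6, -4.5, 0, 1.5], [0, 1.4, -5.3, 0, 1.5], [0, 2.4, -5.8, 0, 1.5], [0, 3.3, -6.0, 0, 1.5], [0, 4.0, -6.0, 0, 1.5], [0, 4.2, -6.0, 0, 1.5], [0, 4.2, -6.0, 0, 1.5]])

```text
t: 7.0
eef_pos: [0.401, 0.235, 0.2785]
ee_rot: [[0.989, 0.15, -0.0], [0.15, -0.989, -0.0], [-0.0, 0.0, -1.0]]
force: [0.5, 0.3, -1.3]
grip_width: 0.0216
```

Run:
```python
from h import *
s=telemetry.state(); print(s["eef_pos"],s["force"],s["t"])
for n in("scene","side"):
    c=cam(n)
    if n=="scene":cv2.imwrite("pics/z9.png",cv2.resize(c[0][120:200,340:440],None,fx=6,fy=6,interpolation=cv2.INTER_CUBIC))
    if n=="side":cv2.imwrite("pics/z10.png",cv2.resize(c[0][190:290,200:300],None,fx=6,fy=6,interpolation=cv2.INTER_CUBIC))
```

```text
[0.40103174 0.23499766 0.27846265] [ 0.46763921  0.33435281 -1.33843026] 7.0
```

View pics/z9.png

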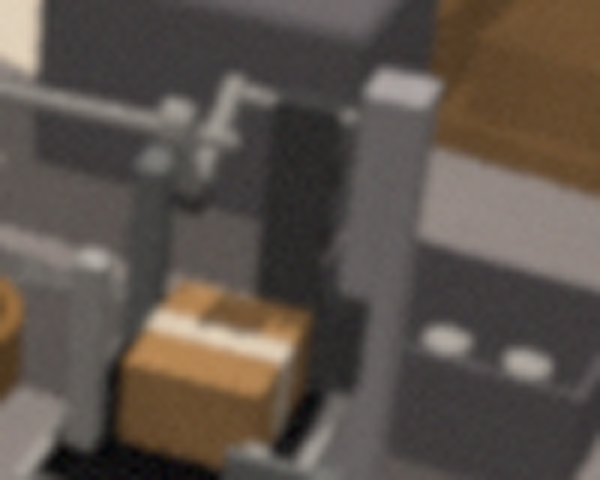

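View pics/z10.png

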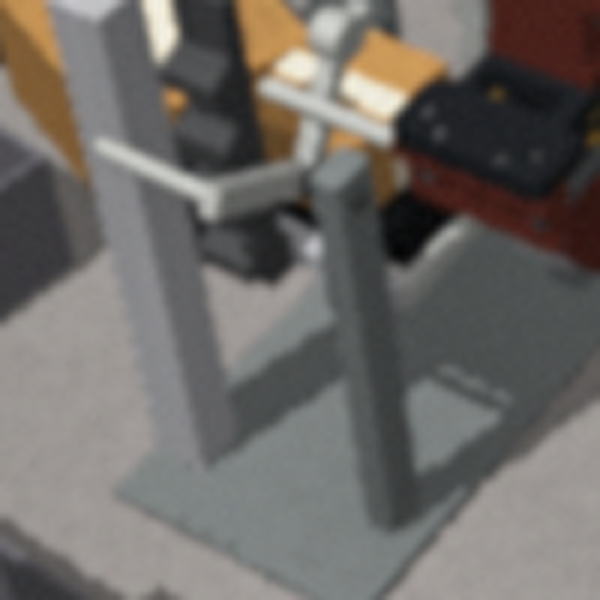

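The pawl is thrown over: its weight is up at side zoom (335,30), leaning to -y, and its arm is swung out. I'll withdraw the rod and carry it back.

step_arm(targets=[[-4, -0.2, 0, 0, 1.5], [-8, -0.2, -0.5, 0, 1.5], [-9, 2, -1, 0, 1.5], [-8.5, 7, -1, 0, 1.5], [-8.2, 12.5, -1, 0.1, 1.5], [-7.9, 18, -1, 0.2, 1.5], [-7.6, 23.5, -1, 0.3, 1.5], [-7.3, 29, -1, 0.4, 1.5], [-7, 34.5, -1, 0.54, 1.5], [-6.6, 40, -1, 0.54, 1.5], [-6.3, 46, -1, 0.54, 1.5], [-6.1, 52, 1, 0.54, 1.5]])

```text
t: 8.6
eef_pos: [0.4203, -0.2895, 0.2699]
ee_rot: [[0.926, -0.378, 0.003], [-0.378, -0.926, -0.002], [0.003, 0.001, -1.0]]
force: [1.2, -0.0, -1.4]
grip_width: 0.0219
```

Run:
```python
from h import *
s=telemetry.state(); print(s["eef_pos"],s["ee_rot"],s["t"])
print(s["ee_rot"].T@(np.array([.434,-.3715,.22])-s["eef_pos"])*100)
```

```text
[ 0.42026647 -0.28949023  0.26986522] [[ 9.25642529e-01 -3.78386901e-01  3.04317488e-03]
 [-3.78383006e-01 -9.25647394e-01 -1.78963383e-03]
 [ 3.49408090e-03  5.05075527e-04 -9.99993768e-01]] 8.6
[4.35692078 7.06903531 5.00534708]
```

step_arm(targets=[[4.3, 5, 3, 0, 1.5], [4.3, 6.9, 8, 0, 1.5], [4.3, 6.9, 13, 0, 1.5], [4.3, 6.9, 18, 0, 1.5], [4.3, 6.9, 21, 0, 1.5], [4.3, 6.9, 22.5, 0, 1.5], [4.3, 6.9, 23, 0, 1.5], [4.3, 6.9, 23.5, 0, 1.5], [4.3, 6.9, 23.5, 0, 1.5]])

```text
t: 9.72
eef_pos: [0.4328, -0.3679, 0.0346]
ee_rot: [[0.925, -0.379, 0.001], [-0.379, -0.925, -0.001], [0.001, 0.0, -1.0]]
force: [-0.3, 0.6, -1.5]
grip_width: 0.0219
```

Run:
```python
from h import *
c=cam("wrist"); s=telemetry.state(); print(s["eef_pos"],s["force"],s["t"]);cv2.imwrite("pics/w4.png",c[0])
```

```text
[ 0.4328078  -0.36796635  0.03473583] [-0.13483913  0.01336406 -0.91819764] 9.775
```

View pics/w4.png

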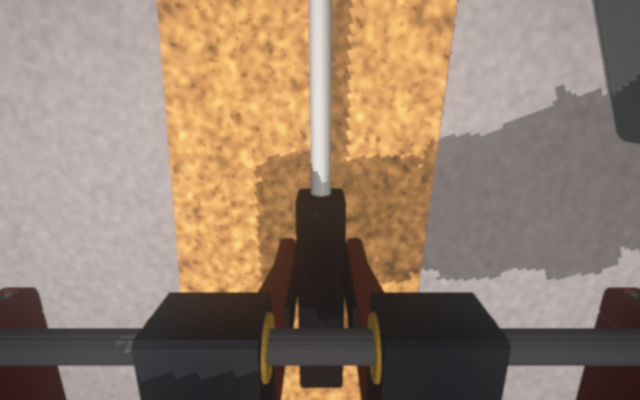

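The rod is over the mat and about 4 mm up. I'll lower it the rest of the way, open, wait and rise.

step_arm(targets=[[0, 0, 0.25, 0, 1.5], [0, 0, 0.5, 0, 1.5], [0, 0, 0.5, 0, 1.5], [0, 0, 0.5, 0, 4], [0, 0, 0.5, 0, 5], [0, 0, 0.5, 0, 5], [0, 0, 0.5, 0, 5], [0, 0, -3, 0, 5], [0, 0, -8, 0, 5], [0, 0, -14, 0, 5], [0, 0, -20, 0, 5], [0, 0, -24, 0, 5]])

```text
t: 11.28
eef_pos: [0.4327, -0.3679, 0.2771]
ee_rot: [[0.925, -0.38, 0.003], [-0.38, -0.925, -0.002], [0.003, 0.001, -1.0]]
force: [0.6, -0.8, -0.9]
grip_width: 0.0499
```

Run:
```python
from h import *
import pickle
s=telemetry.state(); print(s["eef_pos"],s["ee_rot"],s["grip_width"],s["t"])
for n in("scene","side"):
    c=cam(n); cv2.imwrite(f"pics/{n}5.png",c[0]); pickle.dump(c,open(f"{n}5.pkl","wb"))
    if n=="scene":o=cv2.resize(c[0][120:200,340:440],None,fx=4,fy=4,interpolation=cv2.INTER_CUBIC);o2=cv2.resize(c[0][280:400,150:310],None,fx=2.5,fy=2.5,interpolation=cv2.INTER_CUBIC)
cv2.imwrite("pics/z11.png",np.hstack([o,o2[:320]])if 0 else o2);cv2.imwrite("pics/z12.png",np.hstack([o[:320],cv2.resize(c[0][170:270,200:300],(320,320))]))
```

```text
[ 0.4326939  -0.36791721  0.27711875] [[ 9.25178945e-01 -3.79522545e-01  2.56099984e-03]
 [-3.79518618e-01 -9.25182159e-01 -1.89484898e-03]
 [ 3.08852927e-03  7.81127259e-04 -9.99994925e-01]] 0.04990829090934354 11.275
```

View pics/z11.png

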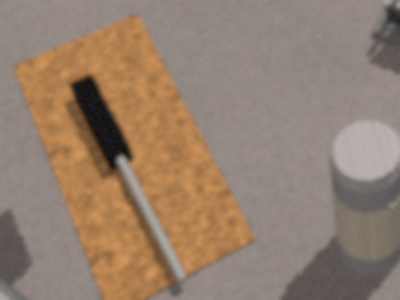

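View pics/z12.png

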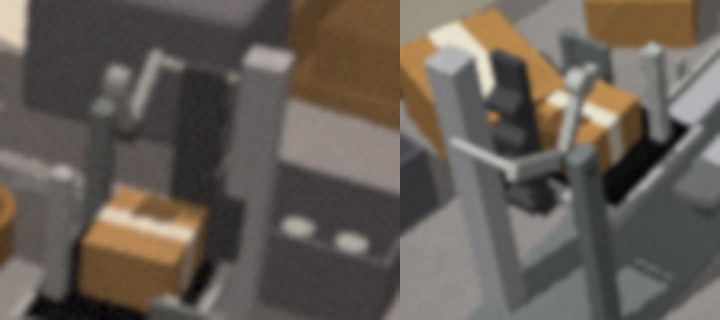

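The rod lies on the mat at its old place and the pawl stays over. Next I'll move above the handle post with the jaws along the stand's x.

step_arm(targets=[[-0.8, -5, -1.5, 0.12, 6], [-1.4, -10, -2.8, 0.25, 6], [-2.1, -15, -2.8, 0.4, 6], [-2.7, -20, -2.8, 0.55, 6], [-3.4, -25, -2.8, 0.7, 6], [-4.1, -30, -2.8, 0.85, 6], [-4.8, -35, -2.8, 1.0, 6], [-5.5, -40, -2.8, 1.03, 6], [-6.2, -45, -2.8, 1.03, 6], [-6.8, -49.5, -2.8, 1.03, 6], [-7.2, -52.5, -2.8, 1.03, 6], [-7.2, -52.5, -2.8, 1.03, 6]])

```text
t: 12.88
eef_pos: [0.5538, 0.1006, 0.2957]
ee_rot: [[0.147, -0.989, 0.001], [-0.989, -0.147, -0.001], [0.001, -0.001, -1.0]]
force: [0.7, -1.0, -0.1]
grip_width: 0.06
```

Run:
```python
from h import *
import pickle
s=telemetry.state(); print(s["eef_pos"],s["ee_rot"],s["joint_pos"],s["t"])
c=cam("wrist"); cv2.imwrite("pics/w6.png",c[0])
a=cam("side"); cv2.imwrite("pics/side6.png",a[0])
for q in [(.5655,.1457,.255)]: print(proj(c,q))
```

```text
[0.55379472 0.10062346 0.29574009] [[ 1.47433182e-01 -9.89071550e-01  9.62208568e-04]
 [-9.89071708e-01 -1.47433837e-01 -6.48611823e-04]
 [ 7.83385601e-04 -8.56066366e-04 -9.99999327e-01]] [-1.08823145  0.43182074  1.14197828  1.7300895  -0.41227428  1.24836453
 -2.84011536] 12.875
[289.76351302 309.91495054]
```

View pics/w6.png

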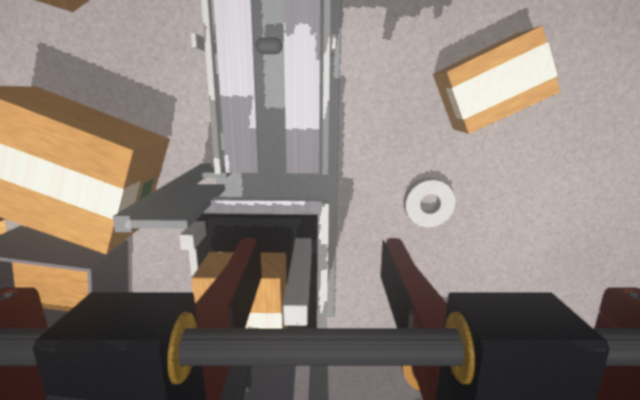

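View pics/side6.png

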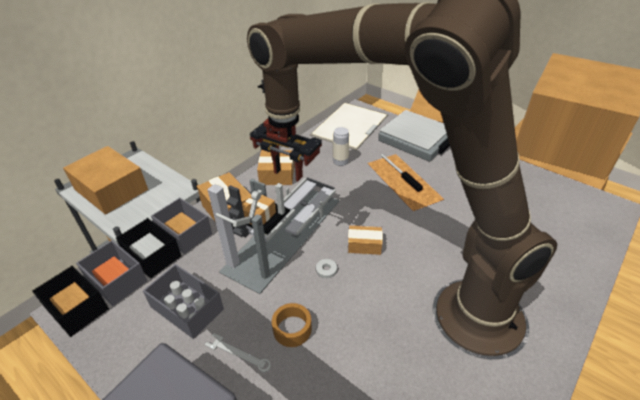

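Joint 7 has hit its limit at -2.84, which leaves the TCP 45 mm short of the post. The half-turned grasp suits the arm better. Before turning I'll check whether a camera housing sticks out of the hand on its +x side.

Run:
```python
from h import *
a=cv2.imread("pics/side6.png");b=cam("scene")[0]
cv2.imwrite("pics/z13.png",np.hstack([cv2.resize(a[40:200,220:340],(390,520)),cv2.resize(b[20:180,310:430],(390,520))]))
c=cam("scene");s=telemetry.state()
M=viewer.grab_frame("wrist")["mount"];print(M)
```

```text
[[-3.32538909e-04 -9.57029990e-01 -2.89988771e-01  7.95865693e-02]
 [ 9.99999944e-01 -3.24676052e-04 -7.52241943e-05 -7.33794488e-05]
 [-2.21605992e-05 -2.89988779e-01  9.57030045e-01 -1.40771825e-01]
 [ 0.00000000e+00  0.00000000e+00  0.00000000e+00  1.00000000e+00]]
```

View pics/z13.png

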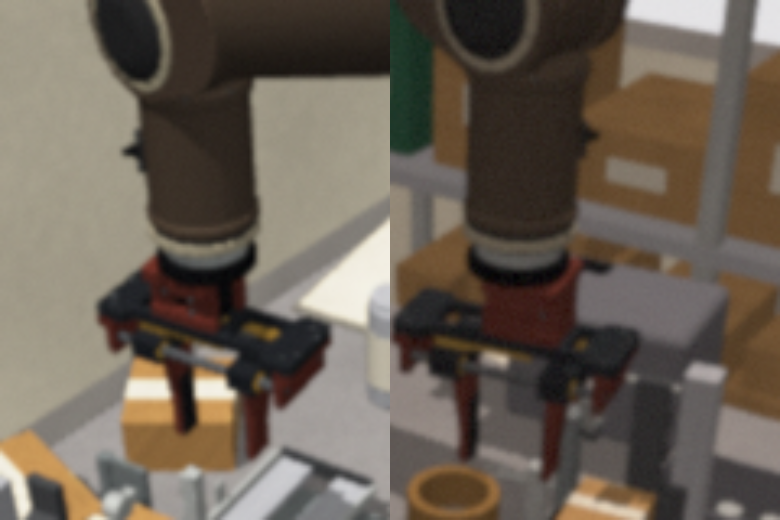

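No camera housing is visible on the hand. I'll turn half round at this clear height.

step_arm(targets=[[0, 0, -1, 0.18, 6], [0, 0, -1, 0.36, 6], [0, 0, -1, 0.54, 6], [0, 0, -1, 0.72, 6], [0, 0, -1, 0.9, 6], [0, 0, -1, 1.08, 6], [0, 0, -1, 1.26, 6], [0, 0, -1, 1.44, 6], [0, 0, -1, 1.62, 6], [0, 0, -1, 1.8, 6], [0, 0, -1, 1.98, 6], [0, 0, -1, 2.16, 6]])

```text
t: 14.62
eef_pos: [0.4391, -0.119, 0.1527]
ee_rot: [[-0.86, -0.493, 0.135], [-0.454, 0.858, 0.241], [-0.235, 0.146, -0.961]]
force: [0.5, 0.8, 0.5]
grip_width: 0.0596
```

step_arm(targets=[[0, 0, 0, 0.18, 6], [0, 0, 0, 0.36, 6], [0, 0, 0, 0.54, 6], [0, 0, 0, 0.72, 6], [0, 0, 0, 0.9, 6], [0, 0, 0, 0.98, 6], [0, 0, 0, 0.98, 6]])

```text
t: 15.5
eef_pos: [0.24, -0.2026, 0.0999]
ee_rot: [[-0.957, 0.212, 0.197], [0.271, 0.898, 0.346], [-0.104, 0.385, -0.917]]
force: [0.5, -0.5, 0.2]
grip_width: 0.0599
```

Run:
```python
from h import *
s=telemetry.state(); print(s["eef_pos"],s["ee_rot"],s["joint_pos"],s["t"])
X=s["ee_rot"][:,0];print("xang",np.arctan2(X[1],X[0]),"want 1.722")
print(s["ee_rot"].T@(np.array([.5655,.1457,.30])-s["eef_pos"])*100)
```

```text
[ 0.23995831 -0.20255816  0.09992317] [[-0.95711573  0.21220497  0.1972271 ]
 [ 0.27053235  0.89822393  0.34641886]
 [-0.1036423   0.38491925 -0.91711256]] [-0.06609359  0.77640856  1.43891496  2.41315031 -1.03123613  1.34504197
 -2.85749983] 15.5
xang 2.8661248236246517 want 1.722
[-23.81023938  45.89087996   0.13558644]
```

My sign was wrong: a positive turn lowers joint 7, so the arm contorted at its limits. I'll look before unwinding.

Run:
```python
from h import *
a=cam("side")[0];b=cam("scene")[0]
cv2.imwrite("pics/side7.png",a);cv2.imwrite("pics/scene7.png",b)
```

```text
(no output)
```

View pics/side7.png

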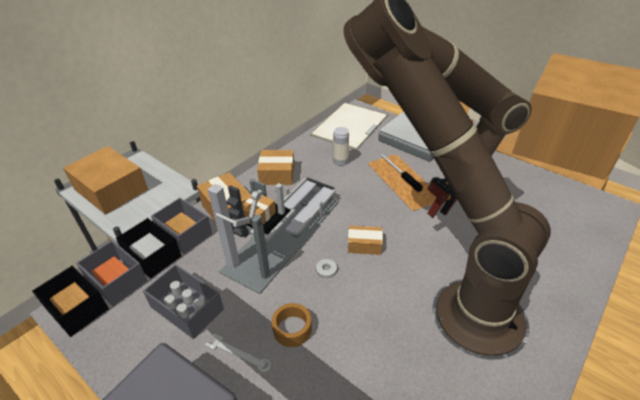

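View pics/scene7.png

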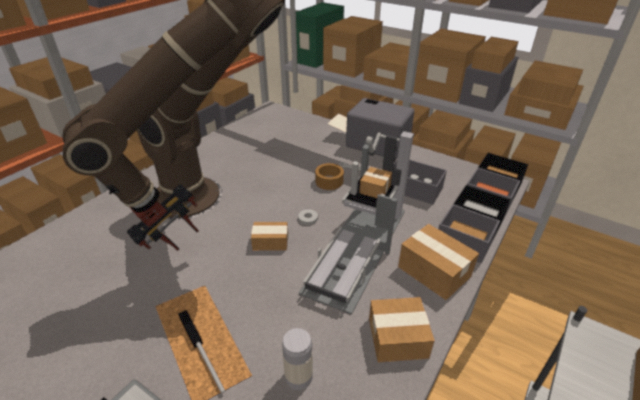

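Nothing was disturbed. I'll unwind with small negative turns, starting upward.

step_arm(targets=[[0, 0, -5, -0.18, 6], [0, 0, -10, -0.36, 6]])

```text
t: 15.85
eef_pos: [0.221, -0.2405, 0.188]
ee_rot: [[-0.97, -0.151, 0.192], [-0.076, 0.934, 0.349], [-0.232, 0.324, -0.917]]
force: [0.2, 0.1, 1.0]
grip_width: 0.0602
```

Run:
```python
from h import *
s=telemetry.state(); print(s["eef_pos"],s["ee_rot"],s["joint_pos"],s["t"])
```

```text
[ 0.22095475 -0.24050583  0.18795538] [[-0.96983736 -0.15065884  0.19161785]
 [-0.07609176  0.93395547  0.34919511]
 [-0.23157187  0.32408192 -0.91724881]] [-0.11326895  0.38411081  1.43846572  2.27443072 -0.67458481  1.26124507
 -2.85750396] 15.85
```

step_arm(targets=[[-2.2, 0.8, -2.5, -0.18, 6], [-5, 2, -5, -0.36, 6], [-9, 3.5, -6, -0.54, 6], [-13, 5, -6.2, -0.72, 6], [-17, 6.5, -6.2, -0.9, 6], [-21, 8, -6.2, -1.08, 6], [-26, 9.8, -6.2, -1.26, 6], [-26.5, 9.8, -6.2, -1.44, 6], [-26.5, 9.8, -6.2, -1.62, 6], [-26.5, 9.8, -6.2, -1.8, 6], [-26.5, 9.8, -6.2, -1.98, 6], [-26.5, 9.8, -6.2, -2.16, 6]])

```text
t: 17.35
eef_pos: [0.4522, -0.1513, 0.3391]
ee_rot: [[0.666, -0.72, 0.197], [-0.734, -0.582, 0.35], [-0.137, -0.378, -0.916]]
force: [0.3, -0.3, 0.1]
grip_width: 0.06
```

Run:
```python
from h import *
s=telemetry.state(); print(s["eef_pos"],s["ee_rot"],s["joint_pos"],s["t"])
```

```text
[ 0.4522007  -0.15131743  0.33914838] [[ 0.66563018 -0.71976119  0.19718085]
 [-0.7335251  -0.58235794  0.35042853]
 [-0.13739502 -0.37789291 -0.91559792]] [-0.5172484   0.10882992  1.13904091  1.90833462 -0.53456262  1.2806291
 -1.62963901] 17.35
```

```bash
cat > goal.py <<'E'
from h import *
S=np.array([[.98846,-.15149,0],[.15149,.98846,0],[0,0,1]]);O=np.array([.60055,.18099,0])
def w(q): return S@(np.array(q)/1000)+O
E
python3 - <<'E'
from goal import *
from scipy.spatial.transform import Rotation as Ro
s=telemetry.state();R=s["ee_rot"];print("z in stand",S.T@R[:,2])
best=min((abs((S.T@(R@Ro.from_rotvec([0,0,-d]).as_matrix())[:,1])[1]),d) for d in np.arange(1.5,3.5,.005));print(best)
R2=R@Ro.from_rotvec([0,0,-best[1]]).as_matrix();print("axes in stand\n",S.T@R2)
g=w((-40,-30,239+3))+[0,0,.085]
tcp=g-.003*R2[:,2];print(tcp,R.T@(tcp-s["eef_pos"])*100)
E
```

```text
z in stand [ 0.2479918   0.31651366 -0.91559792]
(np.float64(0.002214221301196667), np.float64(2.624999999999976))
axes in stand
 [[-0.0804936   0.96541351  0.2479918 ]
 [ 0.94858663 -0.00221422  0.31651366]
 [ 0.30611493  0.26071841 -0.91559792]]
[0.56496476 0.14422531 0.32974679] [-14.04371269 -24.9722065   13.44095927]
```

step_arm(targets=[[-1, -2, 1, -0.18, 6], [-2.4, -4.2, 2.2, -0.36, 6], [-3.6, -6.3, 3.3, -0.54, 6], [-4.8, -8.4, 4.5, -0.72, 6], [-6, -10.5, 5.6, -0.9, 6], [-7.2, -12.6, 6.7, -1.08, 6], [-8.4, -14.7, 7.9, -1.26, 6], [-9.5, -16.8, 9, -1.44, 6], [-10.6, -18.9, 10.1, -1.62, 6], [-11.8, -21, 11.3, -1.8, 6], [-13, -23.1, 12.4, -1.98, 6], [-14, -25, 13.4, -2.16, 6]])

```text
t: 18.85
eef_pos: [0.5673, 0.1442, 0.3301]
ee_rot: [[0.228, 0.954, 0.197], [0.892, -0.286, 0.351], [0.391, 0.095, -0.916]]
force: [0.7, 0.3, 0.2]
grip_width: 0.0599
```

step_arm(targets=[[0, 0, 0, -0.18, 6], [0, 0, 0, -0.36, 6], [0, 0, 0, -0.46, 6], [0, 0, 0, -0.46, 6]])

```text
t: 19.35
eef_pos: [0.5672, 0.1433, 0.3301]
ee_rot: [[-0.212, 0.957, 0.197], [0.927, 0.133, 0.35], [0.309, 0.257, -0.916]]
force: [-0.1, 0.8, -0.7]
grip_width: 0.0598
```

Run:
```python
from goal import *
s=telemetry.state();R=s["ee_rot"];print(s["eef_pos"],s["joint_pos"],s["t"]);print("axes in stand\n",S.T@R)
tcp=w((-40,-30,242))-.003*R[:,2];print(R.T@(tcp-s["eef_pos"])*100, "up 1cm:",R.T@[0,0,1])
for n in("scene","side","wrist"):
    c=cam(n); cv2.imwrite(f"pics/{n}8.png",c[0])
    if n=="scene":o=cv2.resize(c[0][60:220,310:440],(390,480))
    if n=="side":o2=cv2.resize(c[0][100:260,210:340],(390,480))
cv2.imwrite("pics/z14.png",np.hstack([o,o2]))
```

```text
[0.56716071 0.14327399 0.33009674] [-0.71765133  0.1568363   0.65659495  1.8426432  -0.52649864  0.99752102
  0.35408946] 19.35
axes in stand
 [[-0.06916022  0.96638646  0.24762164]
 [ 0.94849964 -0.01321965  0.31650601]
 [ 0.30913986  0.25675805 -0.91570075]]
[-2.50374337 -2.38883317  7.80561199] up 1cm: [ 0.30913986  0.25675805 -0.91570075]
```

View pics/z14.png

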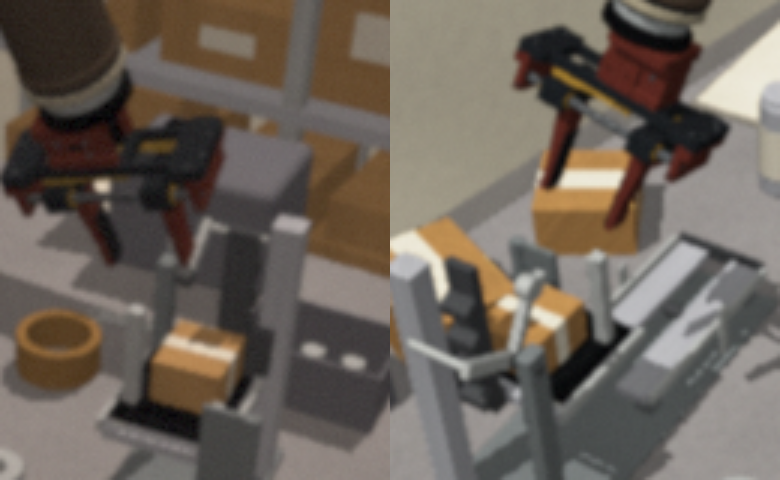

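View pics/wrist8.png

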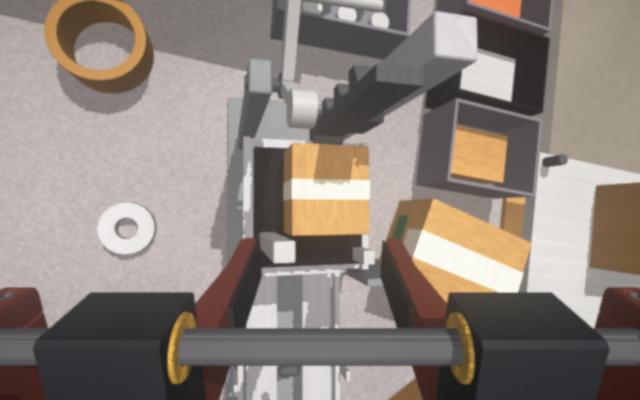

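The post sits between the open fingers in plan, and the hand leans away from the pawl. I'll go straight down and close.

step_arm(targets=[[-0.8, -0.8, 2.5, 0, 6], [-1.6, -1.55, 5, 0, 6], [-2.1, -2, 6.5, 0, 6], [-2.4, -2.3, 7.5, 0, 6], [-2.4, -2.3, 7.5, 0, 6], [-2.4, -2.3, 7.5, 0, 6]], squeeze=20)

```text
t: 20.25
eef_pos: [0.5655, 0.1452, 0.2482]
ee_rot: [[-0.214, 0.957, 0.197], [0.927, 0.135, 0.35], [0.309, 0.257, -0.916]]
force: [0.1, 0.1, 0.9]
grip_width: 0.06
```

Run:
```python
from goal import *
s=telemetry.state();R=s["ee_rot"];print(s["eef_pos"],s["force"],s["t"])
tcp=w((-40,-30,242))-.003*R[:,2];print(R.T@(tcp-s["eef_pos"])*100)
for n in("scene","side","wrist"):
    c=cam(n); 
    if n=="wrist":cv2.imwrite(f"pics/{n}9.png",c[0])
    if n=="scene":o=cv2.resize(c[0][60:220,310:440],(390,480))
    if n=="side":o2=cv2.resize(c[0][100:260,210:340],(390,480))
cv2.imwrite("pics/z15.png",np.hstack([o,o2]))
```

```text
[0.56548949 0.14524612 0.24824888] [0.07593998 0.05176128 0.90810386] 20.25
[-0.19139787 -0.15386809  0.27465693]
```

View pics/z15.png

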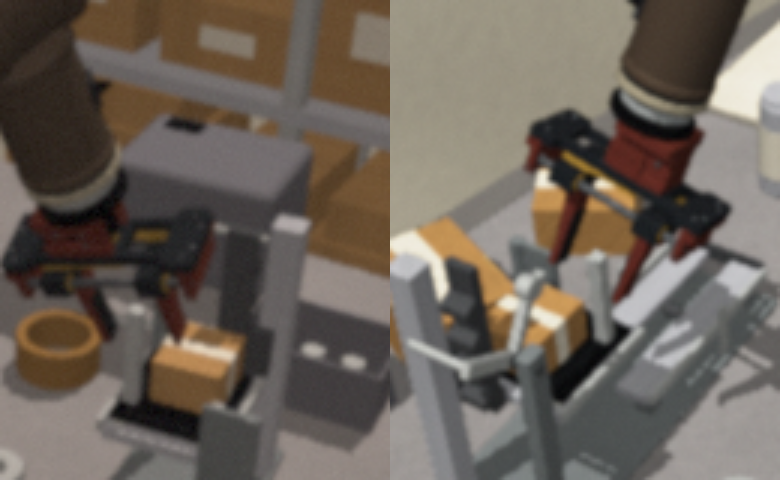

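View pics/wrist9.png

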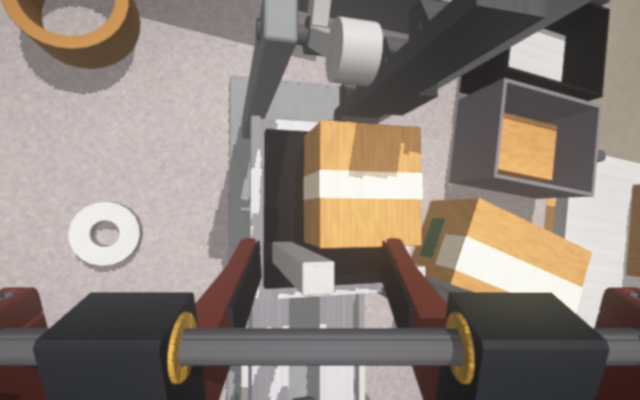

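The post is between the pads at wrist view (318,278). I'll close on it.

step_arm(targets=[[0, 0, 0, 0, 3], [0, 0, 0, 0, 1], [0, 0, 0, 0, 1], [0, 0, 0, 0, 1], [0, 0, 0, 0, 1], [0, 0, 0, 0, 1]], squeeze=20)

```text
t: 21.15
eef_pos: [0.561, 0.1449, 0.2456]
ee_rot: [[-0.213, 0.959, 0.187], [0.927, 0.138, 0.35], [0.31, 0.248, -0.918]]
force: [-13.0, -4.4, 4.6]
grip_width: 0.0208
```

Run:
```python
from goal import *
s=telemetry.state();R=s["ee_rot"];print(s["eef_pos"],s["force"],s["wrist_torque"],s["grip_width"],s["t"])
print("axes in stand\n",S.T@R)
c=cam("wrist"); cv2.imwrite(f"pics/w10.png",c[0])
c=cam("side"); cv2.imwrite("pics/z16.png",cv2.resize(c[0][100:260,210:340],(390,480)))
```

```text
[0.56102606 0.14485556 0.24555339] [-12.98314936  -4.43971019   4.55595985] [-1.05486515  3.15166315  0.81395289] 0.020794608439764623 21.15
axes in stand
 [[-0.07043335  0.96875211  0.23782532]
 [ 0.94812449 -0.00907865  0.31777337]
 [ 0.31000201  0.24786926 -0.91785597]]
```

View pics/w10.png

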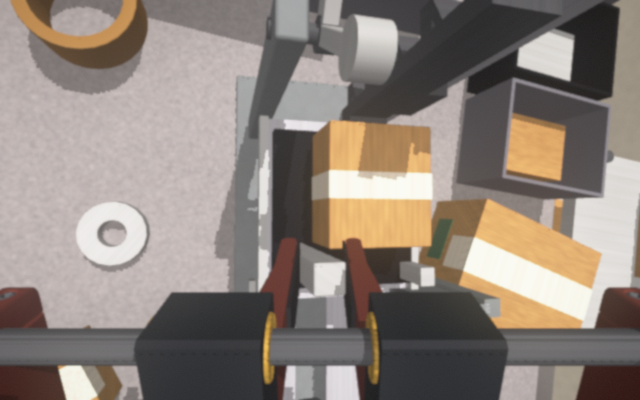

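The post is held at 20.8 mm opening, wedged by the tilt. I'll relax the 13 N side load by 4 mm and lower slowly.

step_arm(targets=[[0, -0.4, 0, 0, 1], [-0.2, -0.55, 0.6, 0, 1], [-0.5, -0.8, 1.5, 0, 1], [-0.8, -1.05, 2.4, 0, 1], [-1.1, -1.3, 3.3, 0, 1], [-1.4, -1.5, 4.1, 0, 1], [-1.4, -1.5, 4.1, 0, 1]], squeeze=30)

```text
t: 22.12
eef_pos: [0.5606, 0.1447, 0.2004]
ee_rot: [[-0.213, 0.958, 0.193], [0.927, 0.136, 0.35], [0.308, 0.253, -0.917]]
force: [-0.0, 1.5, -6.6]
grip_width: 0.0201
```

Run:
```python
from goal import *
s=telemetry.state();R=s["ee_rot"];print(s["eef_pos"],s["force"],s["wrist_torque"],s["grip_width"],s["t"])
print("axes in stand\n",S.T@R)
c=cam("wrist"); cv2.imwrite(f"pics/w11.png",c[0])
c=cam("side"); cv2.imwrite("pics/z17.png",cv2.resize(c[0][100:260,210:340],(390,480)))
```

```text
[0.56058359 0.14472943 0.20042957] [-0.0329414   1.49627942 -6.64367474] [-0.75800693  1.39563565  0.03498435] 0.020064606988719008 22.125
axes in stand
 [[-0.07057686  0.96730131  0.24361749]
 [ 0.94860996 -0.01044268  0.31627914]
 [ 0.3084805   0.25341936 -0.91685244]]
```

View pics/w11.png

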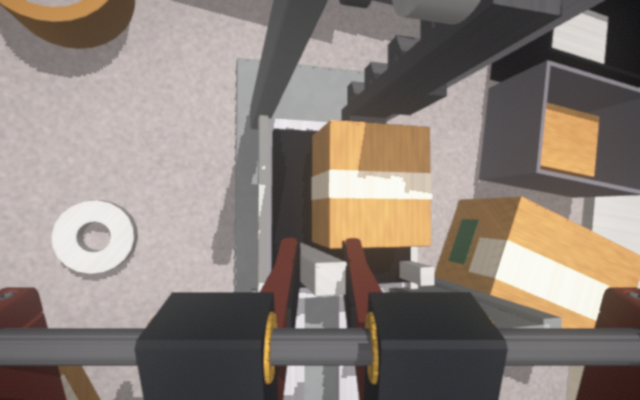

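View pics/z17.png

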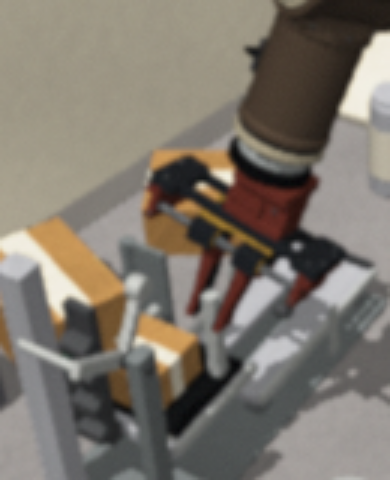

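The platform follows the hand, and the post keeps its place in the wrist view. I'll continue down.

step_arm(targets=[[-0.3, -0.25, 0.9, 0, 1], [-0.6, -0.5, 1.8, 0, 1], [-0.9, -0.75, 2.7, 0, 1], [-1.2, -1, 3.6, 0, 1], [-1.5, -1.2, 4.4, 0, 1], [-1.6, -1.35, 4.8, 0, 1], [-1.75, -1.45, 5.2, 0, 1], [-1.75, -1.45, 5.2, 0, 1]], squeeze=30)

```text
t: 23.22
eef_pos: [0.5611, 0.1446, 0.148]
ee_rot: [[-0.214, 0.957, 0.196], [0.925, 0.135, 0.355], [0.313, 0.257, -0.914]]
force: [-21.2, -8.5, 33.0]
grip_width: 0.0208
```

Run:
```python
from goal import *
s=telemetry.state();R=s["ee_rot"];print(s["eef_pos"],s["force"],s["wrist_torque"],s["grip_width"],s["t"])
c=cam("wrist"); cv2.imwrite(f"pics/w12.png",c[0])
c=cam("side"); cv2.imwrite("pics/z18.png",cv2.resize(c[0][130:290,210:340],(390,480)))
```

```text
[0.56108125 0.1446026  0.14796498] [-21.18150297  -8.46457096  33.03812843] [0.38658927 3.94322424 1.23707511] 0.020812667425893126 23.225
```

View pics/w12.png

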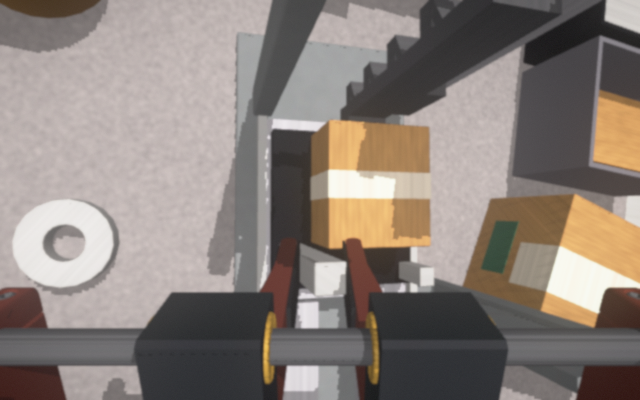

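View pics/z18.png

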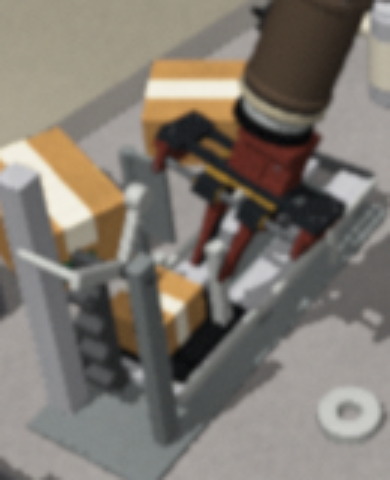

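The platform is on its stop: TCP z fell 97.6 mm in all and the upward force rose to 33 N. I'll ease the load and push along the rail.

step_arm(targets=[[0.06, -0.15, -0.2, 0, 1], [0.06, -0.15, -0.2, 0, 1], [-0.9, -0.14, -0.52, 0, 1], [-1.84, -0.13, -0.83, 0, 1], [-2.8, -0.12, -1.15, 0, 1], [-4.7, -0.1, -1.78, 0, 1], [-6.6, -0.08, -2.41, 0, 1], [-8.5, -0.06, -3.05, 0, 1], [-8.5, -0.06, -3.05, 0, 1]])

```text
t: 24.45
eef_pos: [0.5737, 0.0534, 0.1482]
ee_rot: [[-0.212, 0.957, 0.197], [0.927, 0.133, 0.351], [0.309, 0.257, -0.915]]
force: [-12.0, -4.0, 17.8]
grip_width: 0.0205
```

Run:
```python
from goal import *
s=telemetry.state();R=s["ee_rot"];print(s["eef_pos"],s["force"],s["wrist_torque"],s["grip_width"],s["t"])
print(S.T@(s["eef_pos"]-[.5611,.1446,.148]),"\n",S.T@R)
c=cam("wrist"); cv2.imwrite(f"pics/w13.png",c[0])
c=cam("side"); cv2.imwrite("pics/z19.png",cv2.resize(c[0][130:290,210:340],(390,480)))
```

```text
[0.57367923 0.0534276  0.14819266] [-12.0214797   -4.00205701  17.81760588] [0.24476281 2.51967562 0.59473406] 0.020466858738779337 24.45
[-0.00137764 -0.09202589  0.00019266] 
 [[-0.06962769  0.9662076   0.24818793]
 [ 0.94835068 -0.01307556  0.31695806]
 [ 0.30949174  0.25743764 -0.91539102]]
```

View pics/z19.png

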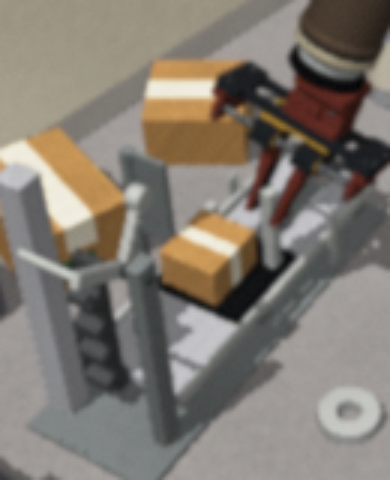

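The carrier is off the platform with 92 mm of travel. I'll go on to about 197 mm and then check.

step_arm(targets=[[-1.86, -0.08, -0.73, 0, 1], [-3.76, -0.06, -1.37, 0, 1], [-5.65, -0.04, -2.0, 0, 1], [-7.5, -0.02, -2.63, 0, 1], [-8.5, 0, -2.95, 0, 1], [-9.4, 0, -3.26, 0, 1], [-9.9, 0, -3.42, 0, 1], [-9.9, 0, -3.42, 0, 1]])

```text
t: 25.55
eef_pos: [0.588, -0.0498, 0.1482]
ee_rot: [[-0.213, 0.957, 0.197], [0.927, 0.135, 0.35], [0.309, 0.257, -0.916]]
force: [-5.9, 0.3, 11.7]
grip_width: 0.0204
```

Run:
```python
from goal import *
s=telemetry.state();R=s["ee_rot"];print(s["eef_pos"],s["force"],S.T@s["force"],s["grip_width"],s["t"])
print(S.T@(s["eef_pos"]-[.5611,.1446,.148]))
c=cam("scene"); cv2.imwrite("pics/z20.png",cv2.resize(c[0][150:330,280:430],(600,600)))
c=cam("side"); cv2.imwrite("pics/z21.png",cv2.resize(c[0][130:260,240:370],(600,600)))
```

```text
[ 0.58801699 -0.04976631  0.14816669] [-5.91496215  0.28033988 11.66674202] [-5.8042348   1.17316237 11.66674202] 0.020408059430547874 25.55
[-2.83818443e-03 -1.96200977e-01  1.66685709e-04]
```

View pics/z20.png

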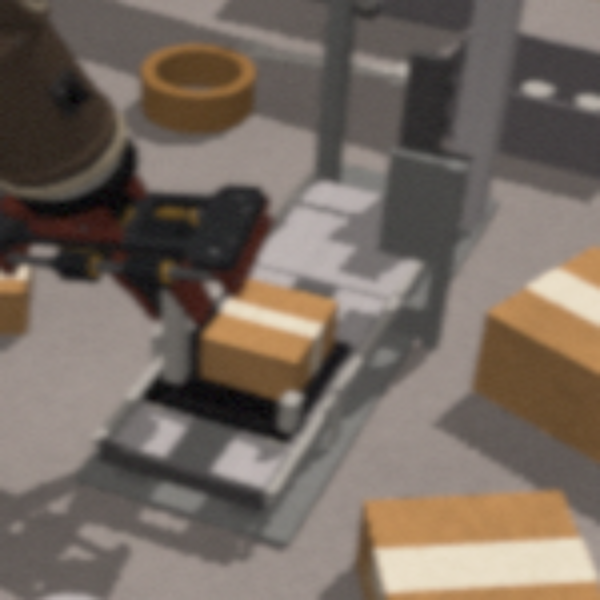

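View pics/z21.png

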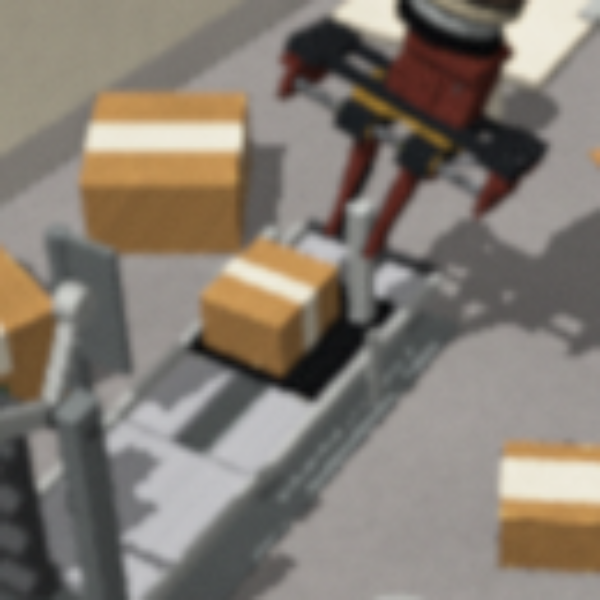

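step_arm(targets=[[-0.1, 0, -0.03, 0, 1], [-0.2, 0, -0.06, 0, 1], [-0.2, 0, -0.06, 0, 1]])

```text
t: 26.02
eef_pos: [0.5883, -0.0512, 0.1482]
ee_rot: [[-0.214, 0.957, 0.196], [0.927, 0.135, 0.351], [0.309, 0.257, -0.916]]
force: [-6.2, 0.7, 10.4]
grip_width: 0.0208
```

Run:
```python
from goal import *
s=telemetry.state();print(S.T@s["force"],s["t"],S.T@(s["eef_pos"]-[.5611,.1446,.148]))
```

```text
[-6.03526618  1.67520025 10.38916682] 26.025 [-2.80986544e-03 -1.97667806e-01  1.69826866e-04]
```

step_arm(targets=[[-0.1, 0, -0.03, 0, 1], [-0.2, 0, -0.06, 0, 1], [-0.2, 0, -0.06, 0, 1]])

```text
t: 26.4
eef_pos: [0.5886, -0.0535, 0.1481]
ee_rot: [[-0.214, 0.957, 0.196], [0.927, 0.135, 0.35], [0.309, 0.257, -0.916]]
force: [-6.3, 0.8, 11.7]
grip_width: 0.0203
```

Run:
```python
from goal import *
s=telemetry.state();print(S.T@s["force"],s["t"],S.T@(s["eef_pos"]-[.5611,.1446,.148]))
```

```text
[-6.14024274  1.79709761 11.73830809] 26.4 [-2.84867849e-03 -1.99964236e-01  1.39012617e-04]
```

step_arm(targets=[[-0.1, 0, -0.03, 0, 1], [-0.2, 0, -0.06, 0, 1], [-0.2, 0, -0.06, 0, 1]])

```text
t: 26.78
eef_pos: [0.5887, -0.0541, 0.1481]
ee_rot: [[-0.215, 0.957, 0.195], [0.926, 0.136, 0.352], [0.311, 0.257, -0.915]]
force: [-6.5, 3.9, 11.5]
grip_width: 0.0207
```

Run:
```python
from goal import *
s=telemetry.state();print(S.T@s["force"],s["t"],S.T@(s["eef_pos"]-[.5611,.1446,.148]))
```

```text
[-5.84969615  4.82920799 11.47443809] 26.775 [-2.83611963e-03 -2.00617080e-01  7.87704709e-05]
```

step_arm(targets=[[0.2, 0, 0.06, 0, 1], [0.38, 0, 0.13, 0, 1], [0.38, 0, 0.13, 0, 1]])

```text
t: 27.15
eef_pos: [0.5886, -0.0534, 0.1482]
ee_rot: [[-0.212, 0.957, 0.198], [0.928, 0.134, 0.348], [0.306, 0.258, -0.916]]
force: [-5.9, -3.5, 11.8]
grip_width: 0.0208
```

Run:
```python
from goal import *
s=telemetry.state();print(S.T@s["force"],s["t"],S.T@(s["eef_pos"]-[.5611,.1446,.148]))
```

```text
[-6.32374682 -2.58273356 11.84836754] 27.15 [-2.83146090e-03 -1.99892252e-01  1.92119287e-04]
```

step_arm(targets=[[0.1, 0, 0.03, 0, 1], [0.15, 0, 0.05, 0, 1], [0.15, 0, 0.05, 0, 1]])

```text
t: 27.52
eef_pos: [0.5885, -0.053, 0.1482]
ee_rot: [[-0.211, 0.957, 0.199], [0.929, 0.133, 0.346], [0.305, 0.258, -0.917]]
force: [-6.4, -5.2, 11.9]
grip_width: 0.0205
```

Run:
```python
from goal import *
s=telemetry.state();print(S.T@s["force"],s["t"],S.T@(s["eef_pos"]-[.5611,.1446,.148]))
```

```text
[-7.10538142 -4.14014831 11.93650197] 27.525 [-0.00282082 -0.19947781  0.0002086 ]
```

It is held both ways: +4.8 N and -4.1 N moved it only ±0.6 mm, so it is in the detent. I'll return to the centre, unload, open and rise.

step_arm(targets=[[-0.2, -0.1, -0.1, 0, 1], [-0.33, -0.16, -0.2, 0, 1], [-0.33, -0.16, -0.2, 0, 1], [-0.33, -0.16, -0.2, 0, 2.5], [-0.33, -0.16, -0.2, 0, 4], [-0.33, -0.16, -0.2, 0, 6], [-0.33, -0.16, -0.2, 0, 6], [-0.33, -0.16, -0.2, 0, 6], [0.3, 0.35, -2, 0, 6], [1.2, 1.1, -4.7, 0, 6], [2.7, 2.3, -9.2, 0, 6], [4, 3.4, -13, 0, 6]])

```text
t: 29.02
eef_pos: [0.5864, -0.0533, 0.2889]
ee_rot: [[-0.214, 0.957, 0.196], [0.927, 0.135, 0.35], [0.308, 0.256, -0.916]]
force: [1.1, 1.4, 0.7]
grip_width: 0.06
```

Run:
```python
from goal import *
import pickle
s=telemetry.state();print(s["eef_pos"],s["force"],s["grip_width"],s["t"])
for n in("scene","side"):
    c=cam(n);pickle.dump(c,open(n+"9.pkl","wb"));cv2.imwrite(f"pics/{n}f.png",c[0])
    p=lambda q:proj(c,w(q))
    d=c[0].copy()
    for q in [(-40,-230,159)]: print(n,"post top exp",p(q))
    if n=="scene": o=cv2.resize(c[0][150:330,280:430],(500,600),interpolation=cv2.INTER_CUBIC)
    else: o2=cv2.resize(c[0][150:290,220:360],(600,600),interpolation=cv2.INTER_CUBIC)
cv2.imwrite("pics/z22.png",o);cv2.imwrite("pics/z23.png",o2)
```

```text
[ 0.58638485 -0.05330848  0.28889395] [1.08432403 1.44171212 0.65664881] 0.060007339201413414 29.025
scene post top exp [323.76809205 236.67528945]
side post top exp [317.57339943 172.86288172]
```

View pics/z22.png

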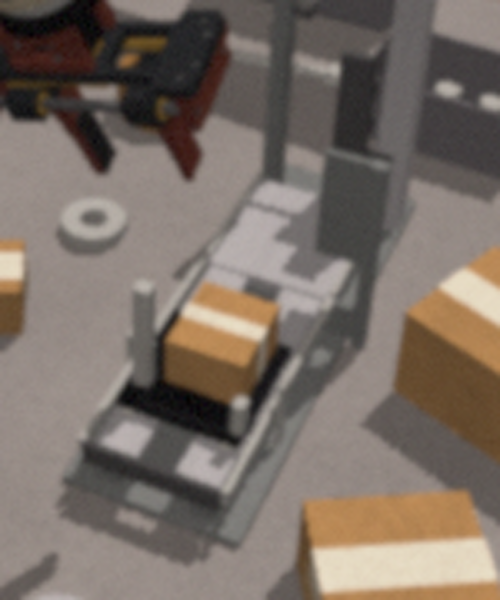

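View pics/z23.png

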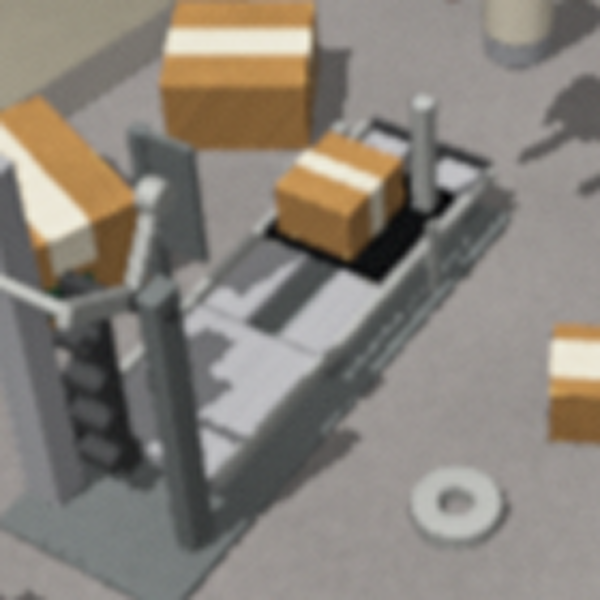

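View pics/sidef.png

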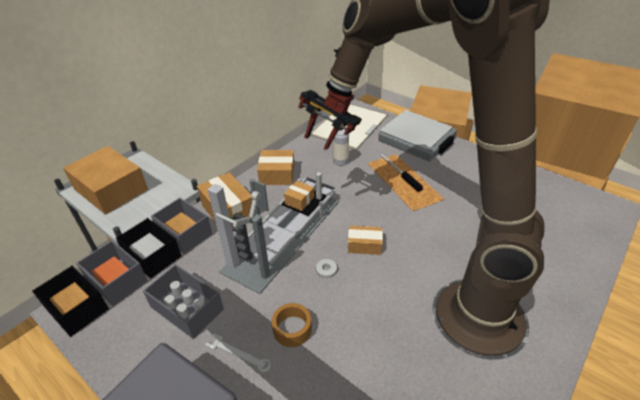

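Run:
```python
from goal import *
import pickle
a=pickle.load(open("scene9.pkl","rb"));b=pickle.load(open("side9.pkl","rb"))
P=tri(a,(280+144/3.3333,150+285/3.3333),b,(220+424/4.2857,150+101/4.2857));print("post top stand mm",S.T@(P-O)*1000)
# before, same method: triangulated -40.2,-29.0,255.4
for n in(a,b):
  print([proj(n,w((-40,y,159))) for y in(-220,-230,-240)])
# tab near (front) top in side: zoom (433,232)?
print("tab", S.T@(onz(b,220+433/4.2857,150+225/4.2857,.075)-O)*1000, "back tab scene",S.T@(onz(a,280+240/3.333,150+398/3.333,.075)-O)*1000)
```

```text
post top stand mm [ -44.26337234 -227.98498211  159.37412264]
[array([325.44745026, 234.18618881]), array([323.76809205, 236.67528945]), array([322.06550646, 239.19881708])]
[array([315.92848059, 174.58897733]), array([317.57339943, 172.86288172]), array([319.20273259, 171.15314095])]
tab [ -71.4808382  -195.47647924   75.        ] back tab scene [  37.93471057 -227.40760937   75.        ]
```

Triangulating the post top gives 199 mm of travel, and its height of 159.4 mm matches a platform right down. The pawl is over and the rod is on the mat.

Run:
```python
from h import *
print(order.job_done(), telemetry.state()["t"])
```

```text
the job is handed in; nothing more can be done
the job is handed in; nothing more can be done
```

I finished the job and handed it in at about 29 s of the 67 s; no verdict was reported. I threw the pawl over with the rod, laid the rod back on its mat, lowered the platform to its stop and pushed the carrier into the packing station's detent. Then I opened the gripper and raised the hand clear.

**Last checks:**
- **Pawl:** the last pictures show it still thrown over.
- **Rod:** it lies on the mat at about its old place, released.
- **Platform:** the post top triangulates to 159.4 mm, against 159 mm for right down, and the upward force rose to 33 N at the stop.
- **Carrier:** travel was 199 mm by triangulation and about 200 mm by hand position. It moved only ±0.6 mm when I pushed with +4.8 N and pulled with −4.1 N, so I took it to be in the detent; I did not see the click itself.
- **Bystanders:** none looks moved in the last pictures.

**What went wrong or disagreed:**
- **Wrong turn:** I turned the hand the wrong way at joint 7's limit. The arm bent out of posture and left the tool tilted about 23°. Pictures taken right after showed nothing disturbed.
- **Tilted grip:** because of that tilt, the post was gripped and moved with the hand leaning away from the pawl.
- **Stand yaw:** the carrier drifted about 3 mm sideways against my fitted stand pose, so my yaw of 0.152 is probably about 0.015 rad too large.
- **Tabs:** a rough check of the two tabs gave y = −195 and −227 mm, which disagree with each other, so I did not use it.

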